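Square a diorama base against the bench stops and mount the clay toad

ROBOT

A 6-joint arm with a two-finger parallel gripper is mounted at the origin on the work surface. World frame = base frame: x ahead of the robot, y to its left, z up, the work surface at z = 0. Lengths are in m, angles in rad, forces in N, time in s.
With the tool pointing down it reaches from about 0.35 to 0.85 m from the base axis. Payload 8.1 kg.
Tool frame: the origin (TCP) lies at the very end of the fingers, on their centre line; the grasp point (between the pads) lies 19 mm behind it; z points along the fingers, y is the direction in which the jaws open and shut (so a half turn about z gives the same grasp; the last joint's range is limited). The gripper opens to 93 mm and grips with 3 to 60 N. Pads are 15 mm wide; open, the fingers measure 128 mm over their backs; the gripper's body (75 mm by 188 mm) begins 65 mm behind the grasp point.
Start: joints at [1.225, 0.13, 1.488, -0, 1.523, -0.085], TCP at [0.155, 0.58, 0.219] pointing down, gripper open.
Joint ranges: [-2.96, 2.96], [-0.89, 2.26], [0.02, 2.5], [-1.34, 4.48], [0, 2.73], [-2.66, 2.66]. Speed limits (rad/s): [2.39, 2.39, 2.79, 3.14, 3.14, 3.14].

INTERFACE

Orientations are given as a rotation vector (axis times angle).
In Python, from plant import robot gives the robot as it stands.
- The arm moves only by the shell command python3 -m inch 'ROWS' [FORCE]. ROWS is JSON, a list that holds one entry, the list of rows, each a list of 7 numbers: the shift along the tool's x, y, z in cm, then the turn, a rotation vector about the tool's x, y, z in degrees, then the gripper command: -1 is fully open, 1 is shut, values between are in proportion. A call has 1 to 5 rows; each row shifts and turns the commanded pose from where the row before left it, along the tool's axes as they then stand; what a row does not reach is not made up. A row lasts 1/10 s, in which the tool goes at most 50 mm and 8.59 degrees, less where a joint would pass 70% of its speed; a pose out of reach is approached as far as the arm can. A call with a gripper value outside its range is refused whole. The fingers move at their own pace and stop on an object; FORCE is the grip in N (left out, the last holds). Time passes only in rows, so rows that do not move let the fingers close. It gives the time, the measured TCP pose, the force and the opening at its end, in the units of the state.
- robot.read_state(): the state, without advancing time (a new reading comes with each control period).
- robot.read_camera(name): name is "scene" or "top"; returns a dict with "image" (480x640x3 uint8, blue, green, red), "K" (3x3 intrinsics, pixels), "distortion" ([k1, k2, p1, p2, k3] as OpenCV has them; the pictures are not rectified), "R" (3x3) and "t" (3): a world point X has camera coordinates R X + t. Camera axes: x right, y down, z forward; pixel columns grow to the right and rows downward; lengths in m; the calibration is good to about 2 mm. A picture is of the moment at which its call begins. There is no depth.
- robot.close_job(): hands the job in, once; it reports no verdict.
The state is a dict: "t": time; "q": joint angles; "dq": joint speeds; "joint_torque": joint torques, N m; "tool_pos": TCP position; "orientation": TCP orientation; "force": force on the tool from outside, world axes, zero at the start; "wrist_torque": the same for the moment, N m; "opening": finger opening in m.
Only numpy, scipy, OpenCV 4.12 (cv2) and the standard library are available. Lean on these libraries where they do the work, as an engineer would, in place of code of your own. Each camera call takes 0.05 s, during which the arm holds its last target. There are 200 camera calls.

TASK

On the sculptor's bench, slide the wooden diorama base across the green squaring board, without lifting it, until its long edge is flush against the long aluminium stop and its stone-wall end is flush against the short stop. Then pick up the red clay toad and set it down gently, not dropping it, upright in the middle of the cream patch on the base, its length in line with the patch's length (it may face either way). Leave the base fully home against both stops and do not disturb the owl, the jar or the wire brush.

Things in the scene. Friction and masses are not known exactly. Their poses are not given: they have to be found in the camera images.
- jig: Fixed squaring board, green cutting mat on top: 280 (its x) x 360 mm (its y), sliding surface 12 mm above the table. Two aluminium stops, 20 mm wide, rise 15 mm above that: the long stop along the +x edge (inner face at x = 110 mm, y from -170 to 170) and the short stop along the +y edge (inner face at y = 150 mm, x from -130 to 110). Origin: centre of its underside, on the table.
- stop_corner (a point): Inner corner where the faces of the two stops meet, at sliding-surface level: jig (110, 150, 12) mm, axes as the jig's; +x is into the long stop, +y into the short stop. With the base home its axes are parallel to these and its centre is at (-60, -90) mm from here.
- base: Loose wooden diorama base lying on the board: 120 (its x) x 180 (its y) x 18 mm, about 0.4 kg (varies). Origin: centre of its underside. A grey miniature stone wall (24 mm thick, 96 mm along x, its top 54 mm above the underside) is fixed across its +y end, middle at y = 72 mm. Starts up to 20 degrees askew of home.
- wall_corner (a point): Corner of the base's underside at its +x edge and +y (stone-wall) end: base coordinates (60, 90, 0) mm.
- bare_corner (a point): Corner of the base's underside at its +x edge and -y (bare) end: base coordinates (60, -90, 0) mm.
- spot (a point): Centre of the cream patch painted on the base's bare top: base coordinates (0, -20, 18) mm, on the top surface; axes as the base's. The patch is 68 mm along base x and 84 mm along base y (its length), about 10 mm larger all round than the toad's footprint.
- toad: Red-brown clay toad, 66 mm long (its x, head at +x), 46 mm wide (its y) with flat upright flanks, 60 mm tall, back 38 mm high, about 0.25 kg (varies), brittle if dropped. Stands on its flat underside; origin at the centre of it. Take it across the flanks at the origin, 20 to 30 mm above the underside. Starts left or right of the board.
- owl: Stone-grey clay owl figure, round, 62 mm diameter, 90 mm tall, standing upright; origin at the centre of its underside. Bystander; it may stand on either side, in the place where the toad might have been.
- wire_brush: Wire brush with a wooden handle, brass bristles up, lying flat, 220 mm long, 33 mm high; origin on the table under its middle, x along it. Bystander.
- jar: Glass jar with a red cap, 68 mm diameter, 75 mm tall; origin at the centre of its underside. Bystander.
Mind the look-alikes: they are no part of the job. What is shaped like the toad but blue or purple is not meant.

How it is judged:
On the way, in this order (a step that is already met when the one before it is completed fails the run):
1. The base lies flat on the squaring board with its long edge flush on the long stop and its stone-wall end flush on the short stop (within 3 mm), before the toad is mounted (x of each of wall_corner, bare_corner in the frame of stop_corner above -0.003 m and y of wall_corner in the frame of stop_corner above -0.003 m and z of each of wall_corner, bare_corner in the frame of stop_corner below 0.004 m), for 0.2 s.
2. The toad then stands on the middle of the cream patch, in line with it (horizontal distance between toad and spot below 0.012 m and z of toad in the frame of spot between -0.004 and 0.004 m and angle between toad's own z axis and vertical below 0.1 rad and angle between the x axis of toad and the y axis of base, either way round below 0.2 rad), for 0.2 s.
At the end, for the whole second after the job is handed in: Base flat, both its far corners within 3 mm of the long stop and its stone-wall end within 3 mm of the short stop; toad upright (0.1 rad) on the base, centre within 12 mm of the patch centre, length within 0.2 rad of the patch length, either way round; both at rest (all of step 1 and all of step 2 and linear speed of each of toad, base below 0.01 m/s); the robot touches nothing.
It fails at once if The base is lifted more than 10 mm off the board or tipped (z of base in the frame of stop_corner above 0.01 m or angle between base's own z axis and vertical above 0.2 rad).
It fails at once if The toad is dropped on the base instead of being set down (out of the fingers more than 12 mm above the patch) (horizontal distance between toad and spot below 0.06 m and z of toad in the frame of spot above 0.012 m and contact force between the fingers and toad below 0.2 N).
It fails at once if The toad is knocked over (angle between toad's own z axis and vertical above 0.8 rad).
It fails at once if A bystander is moved more than 25 mm (distance of any of owl, wire_brush, jar from where it was at the start of the episode above 0.025 m).
It also fails if it takes over 72 s, if anything falls off the work surface, if the arm or the gripper's body presses on something with over 40 N, if the wrist force passes 120 N, or if a joint passes its speed limit or range.

## Working session

There is one attempt and no reset: what is moved stays moved. The work goes in short steps, Python scripts to look and compute and a shell command to move; the robot and the scene stay as the last step left them, time stands still between calls to the robot, and variables do not carry over. Pictures are saved under pics/ and viewed, about 8 in all and at most 12, crops included, and the job is handed in when it is done.

```bash
mkdir -p pics; ls
python3 - <<'E'
from plant import robot
import cv2
for n in("scene","top"):
    c=robot.read_camera(n); cv2.imwrite(f"pics/{n}0.png",c["image"]); print(n,c["K"],c["distortion"],c["R"],c["t"])
s=robot.read_state(); print(s["t"],s["tool_pos"],s["orientation"],s["force"])
E
```

```text
pics
scene [[529.8422476    0.         331.28579985]
 [  0.         529.8422476  244.97436982]
 [  0.           0.           1.        ]] [-0.02257505  0.          0.          0.          0.        ] [[ 0.46985188  0.88273948 -0.00319747]
 [ 0.63740952 -0.3417726  -0.6905799 ]
 [-0.61069495  0.32243217 -0.72324904]] [-0.24208203 -0.34068554  1.95813563]
top [[504.08837614   0.         313.83202114]
 [  0.         504.08837614 235.60367789]
 [  0.           0.           1.        ]] [0.02745211 0.         0.         0.         0.        ] [[ 0.02721249 -0.99951919 -0.01486159]
 [-0.98401764 -0.02416726 -0.17642345]
 [ 0.17597946  0.01942498 -0.98420216]] [-0.01317389  0.58624238  1.34405798]
0.1 [0.15450535 0.57925668 0.2177079 ] [-4.08418643e-01 -3.11458656e+00  2.45826605e-03] [0.26410701 0.75253666 0.24680233]
```

View pics/top0.png

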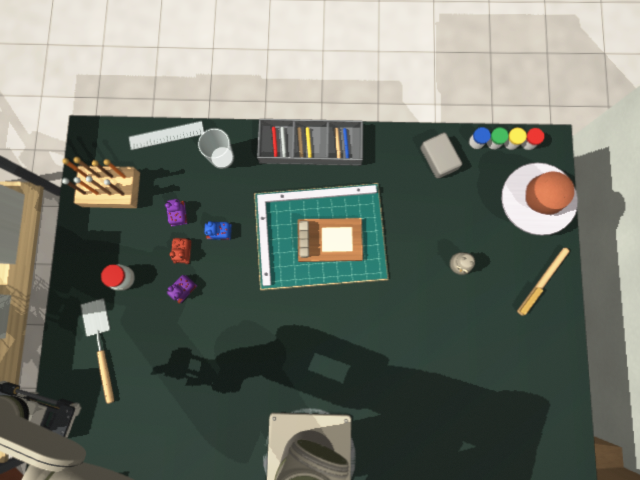

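View pics/scene0.png

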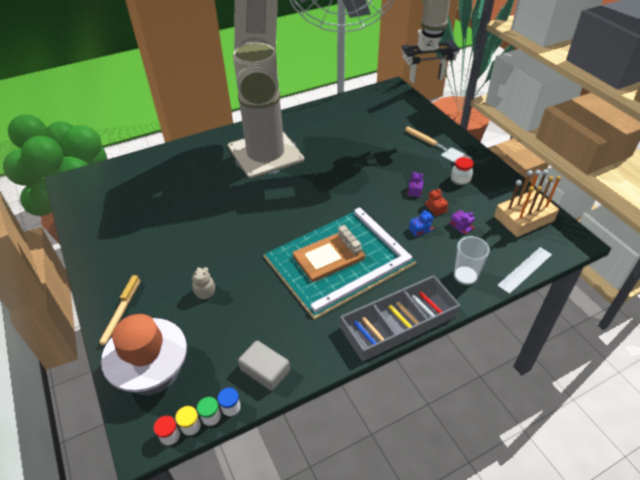

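The top view shows a jig with the long stop at the top (255,192)-(380,187) and the short stop at the left. The base is at (332,240), with its wall towards the left. Toad-shaped candidates are red (180,250), blue (217,230), and purple (175,211) and (181,289). Red fits the description. The owl is at (462,263), the jar at (117,277) and the brush at (545,280). I'll confirm in an enlarged crop.

```bash
cat > h.py <<'E'
import numpy as np, cv2
from plant import robot
def cam(n="top"):
    c=robot.read_camera(n); return {k:np.array(v) for k,v in c.items()}
def p2w(c,uv,z):
    u=cv2.undistortPoints(np.array(uv,float).reshape(-1,1,2),c["K"],c["distortion"]).reshape(-1,2)
    d=np.c_[u,np.ones(len(u))]@c["R"]; o=-c["R"].T@c["t"]
    s=(z-o[2])/d[:,2]; return (o+d*s[:,None])[:,:2]
def w2p(c,X):
    return cv2.projectPoints(np.array(X,float).reshape(-1,1,3),cv2.Rodrigues(c["R"])[0],c["t"],c["K"],c["distortion"])[0].reshape(-1,2)
def crop(c,x0,y0,x1,y1,s,name):
    im=cv2.resize(c["image"][y0:y1,x0:x1],None,fx=s,fy=s,interpolation=cv2.INTER_CUBIC); cv2.imwrite("pics/"+name,im)
E
python3 - <<'E'
from h import *
c=cam(); crop(c,150,175,400,305,3.2,"c1.png")
E
```

```text
(no output)
```

View pics/c1.png

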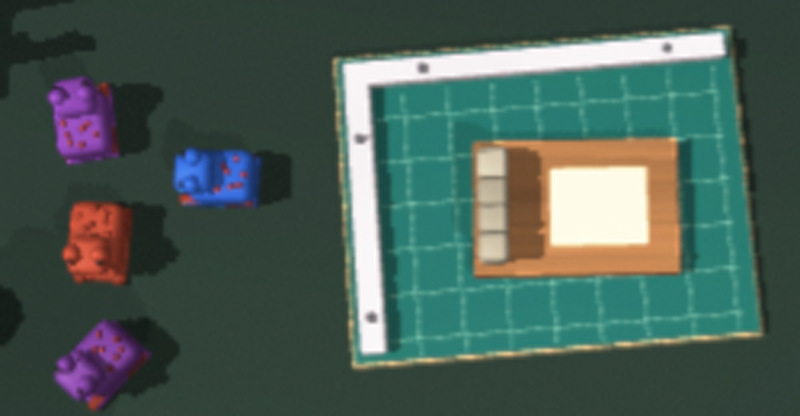

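```bash
cat > meas.py <<'E'
from h import *
def blob(m,near=None):
    m=cv2.morphologyEx(m.astype(np.uint8)*255,cv2.MORPH_OPEN,np.ones((2,2)))
    n,l,s,ce=cv2.connectedComponentsWithStats(m)
    k=[i for i in range(1,n) if s[i,4]>60]
    i=min(k,key=lambda i:np.hypot(*(ce[i]-near))) if near is not None else max(k,key=lambda i:s[i,4])
    return (l==i)
def outline(m,S=4):
    b=cv2.resize(m.astype(np.float32),None,fx=S,fy=S,interpolation=cv2.INTER_LINEAR)>.5
    k=max(cv2.findContours(b.astype(np.uint8),cv2.RETR_EXTERNAL,cv2.CHAIN_APPROX_NONE)[0],key=len).reshape(-1,2)
    return (k+.5)/S-.5
def rect(c,m,z):
    (x,y),(w,h),a=cv2.minAreaRect((p2w(c,outline(m),z)*1000).astype(np.float32)); return np.round([x,y,w,h,a],1)
def masks(c):
    im=c["image"]; hsv=cv2.cvtColor(im,cv2.COLOR_BGR2HSV).astype(int); H,S,V=hsv[...,0],hsv[...,1],hsv[...,2]
    roi=np.zeros(H.shape,bool); roi[178:300,248:395]=1
    cream=roi&(V>200)&(S>12)&(S<60)&(H>10)&(H<40)
    white=roi&(V>190)&(S<=25)
    wood=roi&(((H<22)&(S>80)&(V>90)))
    red=((H<12)|(H>174))&(S>130)&(V>70)
    return cream,white,wood,red
E
python3 - <<'E'
from meas import *
c=cam(); cream,white,wood,red=masks(c)
print("cam",-c["R"].T@c["t"])
print("patch",rect(c,blob(cream,(338,240)),.030))
w=blob(white,(262,240)); 
k=p2w(c,outline(w),.027)*1000
print("stops rect",rect(c,w,.027)); 
h=cv2.approxPolyDP(k.astype(np.float32).reshape(-1,1,2),8,True).reshape(-1,2); print(h.round(1))
print("base",rect(c,blob(wood|cream,(332,240)),.030))
r=blob(red,(180,250)); print("toad",rect(c,r,.02),rect(c,r,.038),r.sum())
s=robot.read_state(); R=cv2.Rodrigues(np.array(s["orientation"]))[0]; print(R.round(3))
E
```

```text
cam [ 0.34070474 -0.02510799  1.42605589]
patch [581.  -64.4  67.6  83.8   1.4]
stops rect [593.3 -16.3 260.4 341.5   6.1]
[[ 736.9 -172.6]
 [ 736.8 -134.1]
 [ 721.8 -126.4]
 [ 733.5 -120.5]
 [ 703.2  165.9]
 [ 447.9  137.9]
 [ 448.4  119.2]
 [ 632.9  138.5]
 [ 631.8  152.6]
 [ 640.9  138.8]
 [ 686.9  139.4]
 [ 717.5 -163.5]]
base [577.9 -45.3 122.8 181.9   2.6]
toad [537.8 376.8  73.3  57.2   0. ] [535.3 371.7  72.4  56.5   0. ] 460
[[-0.966  0.258 -0.   ]
 [ 0.258  0.966 -0.001]
 [ 0.    -0.001 -1.   ]]
```

Measurements match the given sizes:
- **Stops:** 260x341 mm, jig centre (593,-16), yaw +6°.
- **Patch:** 68x84 mm, base yaw about 2°.
- **Toad:** about (538,377), head towards -x.
- **Base:** has to move about +65 mm along jig x and +87 mm along jig y.

Next I turn the tool parallel to the jig and go to the robot side of the base.

```bash
cat > st.py <<'E'
from h import *
s=robot.read_state(); R=cv2.Rodrigues(np.array(s["orientation"]))[0]
a=np.radians(6.0); J=np.array([[np.cos(a),-np.sin(a)],[np.sin(a),np.cos(a)]])
p=np.array(s["tool_pos"])*1000
print("t",round(s["t"],2),"p",p.round(1),"jig",(J.T@(p[:2]-[593.3,-16.3])).round(1),"tooly yaw",np.degrees(np.arctan2(-R[0,1],R[1,1])).round(2),"tilt",R[:2,2].round(3),"F",np.array(s["force"]).round(1),"open",s["opening"])
E
python3 -m inch '[[[0,0,0,0,0,-7,-1],[0,0,0,0,0,-7,-1],[0,0,0,0,0,-7,-1],[0,0,0,0,0,0,-1]]]'
python3 -m inch '[[[-1.69,-4.36,0.5,0,0,0,-1],[-1.69,-4.36,0.5,0,0,0,-1],[-1.69,-4.36,0.5,0,0,0,-1],[-1.69,-4.36,0.5,0,0,0,-1],[-1.69,-4.36,0.5,0,0,0,-1]]]' >/dev/null
python3 -m inch '[[[-1.69,-4.36,0.5,0,0,0,-1],[-1.69,-4.36,0.5,0,0,0,-1],[-1.69,-4.36,0.5,0,0,0,-1],[-1.69,-4.36,0.5,0,0,0,-1],[-1.69,-4.36,0.5,0,0,0,-1]]]' >/dev/null
python3 -m inch '[[[-1.69,-4.36,0.5,0,0,0,-1],[-1.69,-4.36,0.5,0,0,0,-1],[-1.69,-4.36,0.5,0,0,0,-1],[-1.69,-4.36,0.5,0,0,0,-1],[-1.69,-4.36,0.5,0,0,0,-1]]]' >/dev/null
python3 -m inch '[[[0,0,0,0,0,0,-1]]]'
python3 st.py
```

```text
t: 0.6
tool_pos: [0.1546, 0.5796, 0.2184]
orientation: [0.169, -3.137, 0.001]
force: [0.5, 0.6, -0.5]
opening: 0.0931
t: 2.2
tool_pos: [0.4768, -0.0485, 0.1428]
orientation: [0.152, -3.137, 0.002]
force: [-0.0, 1.2, -0.2]
opening: 0.0925
t 2.2 p [476.8 -48.5 142.8] jig [-119.2  -19.8] tooly yaw 5.56 tilt [-0.001 -0.001] F [-0.   1.2 -0.2] open 0.09249150669483824
```

```bash
python3 -m inch '[[[0,-0.6,4,0,0,0,-1],[0,0,4,0,0,0,-1],[0,0,3.5,0,0,0,-1],[0,0,0.5,0,0,0,-1],[0,0,0.2,0,0,0,-1]]]'>/dev/null
python3 -m inch '[[[0,0,0,0,0,0,-1],[0,0,0,0,0,0,-1]]]' >/dev/null
python3 st.py
python3 - <<'E'
from h import *
c=cam(); crop(c,240,175,400,305,4.6,"c2.png")
E
```

```text
t 2.9 p [478.3 -50.1  23.9] jig [-117.9  -21.5] tooly yaw 6.04 tilt [ 0.004 -0.001] F [0.1 0.1 0.7] open 0.0930855471307373
```

View pics/c2.png

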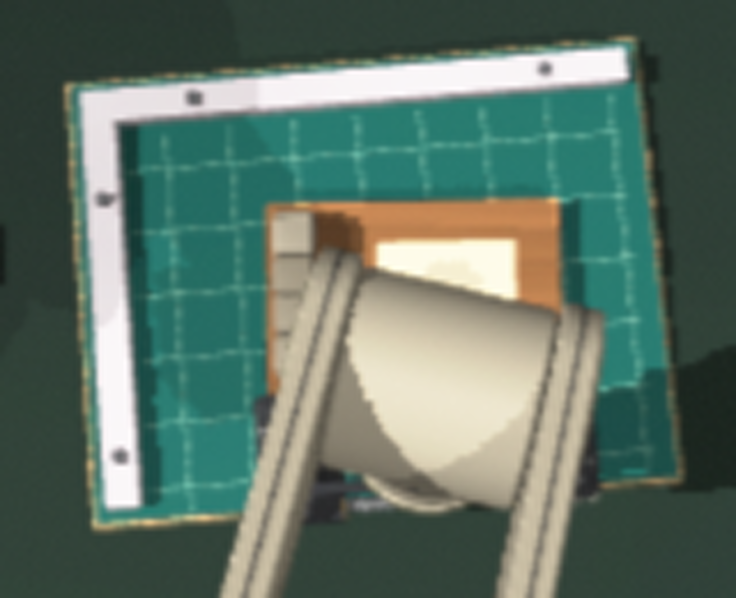

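The picture shows the gripper behind the base's robot-side edge, with the base still at (265-560,205-390) in the crop. I'll lower the last 4 mm and push towards the long stop.

```bash
python3 -m inch '[[[0,0,0.4,0,0,0,-1],[-1,0,0,0,0,0,-1],[-1,0,0,0,0,0,-1],[-0.6,0,0,0,0,0,-1],[-0.6,0,0,0,0,0,-1]]]'
python3 -m inch '[[[-0.8,0,0,0,0,0,-1],[-0.8,0,0,0,0,0,-1],[-0.8,0,0,0,0,0,-1],[-0.8,0,0,0,0,0,-1],[-0.8,0,0,0,0,0,-1]]]'
python3 -m inch '[[[-0.6,0,0,0,0,0,-1],[-0.6,0,0,0,0,0,-1],[-0.3,0,0,0,0,0,-1],[0,0,0,0,0,0,-1]]]'
python3 st.py
```

```text
t: 3.45
tool_pos: [0.5091, -0.0464, 0.0177]
orientation: [-0.166, 3.137, -0.0]
force: [-1.8, 0.0, -0.2]
opening: 0.0927
t: 3.95
tool_pos: [0.5485, -0.0421, 0.0174]
orientation: [0.166, -3.137, -0.0]
force: [-0.9, 0.6, -0.6]
opening: 0.0927
t: 4.35
tool_pos: [0.5636, -0.0406, 0.0178]
orientation: [-0.166, 3.136, -0.0]
force: [-0.7, -0.2, -0.8]
opening: 0.0927
t 4.35 p [563.6 -40.6  17.8] jig [-32.1 -21.1] tooly yaw 6.06 tilt [ 0.001 -0.   ] F [-0.7 -0.2 -0.8] open 0.09267875800608154
```

```bash
python3 -m inch '[[[-0.3,0,0,0,0,0,-1],[-0.3,0,0,0,0,0,-1],[-0.3,0,0,0,0,0,-1],[0,0,0,0,0,0,-1]]]'
python3 -m inch '[[[-0.2,0,0,0,0,0,-1],[0,0,0,0,0,0,-1]]]'
python3 -m inch '[[[-0.2,0,0,0,0,0,-1],[0,0,0,0,0,0,-1]]]'
python3 st.py
```

```text
t: 4.75
tool_pos: [0.5724, -0.0397, 0.0178]
orientation: [-0.166, 3.136, -0.0]
force: [-0.6, 0.2, 1.5]
opening: 0.0931
t: 4.95
tool_pos: [0.5741, -0.0395, 0.0177]
orientation: [-0.166, 3.137, -0.0]
force: [-0.1, -0.3, 0.2]
opening: 0.0928
t: 5.15
tool_pos: [0.5761, -0.0393, 0.0176]
orientation: [-0.166, 3.137, -0.0]
force: [-1.1, -0.2, 0.8]
opening: 0.093
t 5.15 p [576.1 -39.3  17.6] jig [-19.5 -21.1] tooly yaw 6.06 tilt [0. 0.] F [-1.1 -0.2  0.8] open 0.0929791096313583
```

```bash
python3 -m inch '[[[-0.2,0,0,0,0,0,-1],[0,0,0,0,0,0,-1]]]' | grep -E "force|pos"
python3 -m inch '[[[-0.2,0,0,0,0,0,-1],[0,0,0,0,0,0,-1]]]'| grep -E "force|pos"
python3 -m inch '[[[-0.2,0,0,0,0,0,-1],[0,0,0,0,0,0,-1]]]'| grep -E "force|pos"
python3 - <<'E'
from h import *
c=cam(); crop(c,240,175,400,305,4.6,"c3.png")
E
```

```text
tool_pos: [0.5781, -0.039, 0.0176]
force: [-0.7, 0.1, -0.5]
tool_pos: [0.5792, -0.0389, 0.0175]
force: [-5.6, -0.7, 3.7]
tool_pos: [0.5792, -0.0389, 0.0173]
force: [-14.7, -1.6, 11.0]
```

View pics/c3.png

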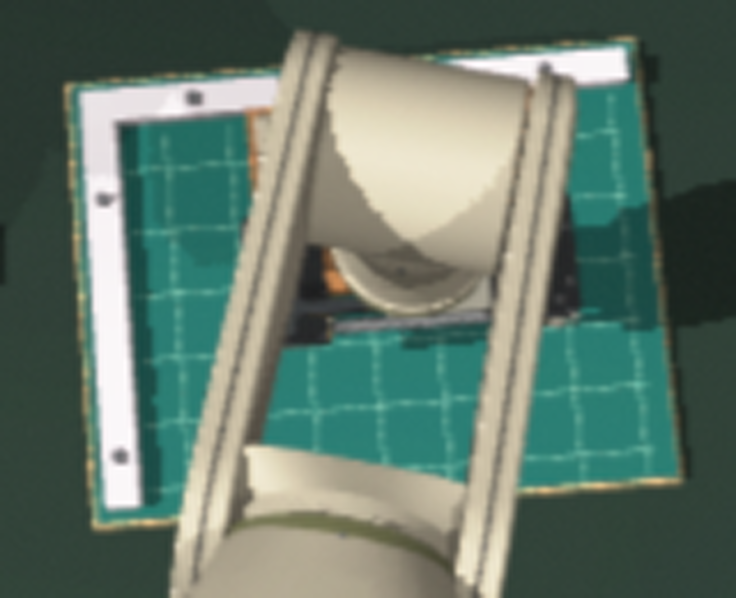

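Contact with the long stop: force rises to 15 N and motion stops. The picture shows the base's edge on the long stop, with the wall end at (250,110). I'll back off, rise and check the wrist joint before turning 90°.

```bash
python3 -m inch '[[[0.5,0,0,0,0,0,-1],[1.5,0,0,0,0,0,-1],[0,0,-4,0,0,0,-1],[0,0,-5,0,0,0,-0.3],[0,0,-2,0,0,0,-0.3]]]' |grep -E "force|pos"
python3 -m inch '[[[-1.6,-4.6,0,0,0,0,-0.3],[-2.2,-4.4,0,0,0,0,-0.3],[-2.2,-4.4,0,0,0,0,-0.3],[-2,-0.8,0,0,0,0,-0.3],[0,0,0,0,0,0,-0.3]]]' |grep -E "force|pos"
python3 st.py; python3 -c "
from plant import robot;print(robot.read_state()['q'])"
```

```text
tool_pos: [0.5648, -0.0412, 0.1331]
force: [1.0, -0.3, 0.3]
tool_pos: [0.6583, -0.1755, 0.1273]
force: [0.3, 1.2, -0.4]
t 6.8 p [ 658.3 -175.5  127.3] jig [  48.  -165.1] tooly yaw 5.94 tilt [ 0.002 -0.   ] F [ 0.3  1.2 -0.4] open 0.06024472335923691
[-3.35909823e-01  3.99205300e-01  1.33994355e+00  2.53443138e-04
  1.40078662e+00 -2.01037762e+00]
```

```bash
python3 -m inch '[[[0,0,0,0,0,8.5,-0.3],[0,0,0,0,0,8.5,-0.3],[0,0,0,0,0,8.5,-0.3],[0,0,0,0,0,8.5,-0.3],[0,0,0,0,0,8.5,-0.3]]]' >/dev/null
python3 -m inch '[[[0,0,2,0,0,8.5,-0.3],[0,0,2,0,0,8.5,-0.3],[0,0,2,0,0,8.5,-0.3],[0,0,2,0,0,8.5,-0.3],[0,0,1,0,0,8.5,-0.3]]]' >/dev/null
python3 -m inch '[[[0,0,0.7,0,0,5,-0.3],[0,0,0,0,0,0,-0.3],[0,0,0,0,0,0,-0.3]]]'
python3 st.py
python3 - <<'E'
from h import *
c=cam(); crop(c,240,175,440,305,4,"c4.png")
E
```

```text
t: 8.1
tool_pos: [0.6563, -0.1729, 0.0309]
orientation: [2.097, 2.339, 0.0]
force: [0.6, 0.3, 0.1]
opening: 0.0604
t 8.1 p [ 656.3 -172.9   30.9] jig [  46.3 -162.3] tooly yaw -83.74 tilt [0. 0.] F [0.6 0.3 0.1] open 0.060409508051857276
```

View pics/c4.png

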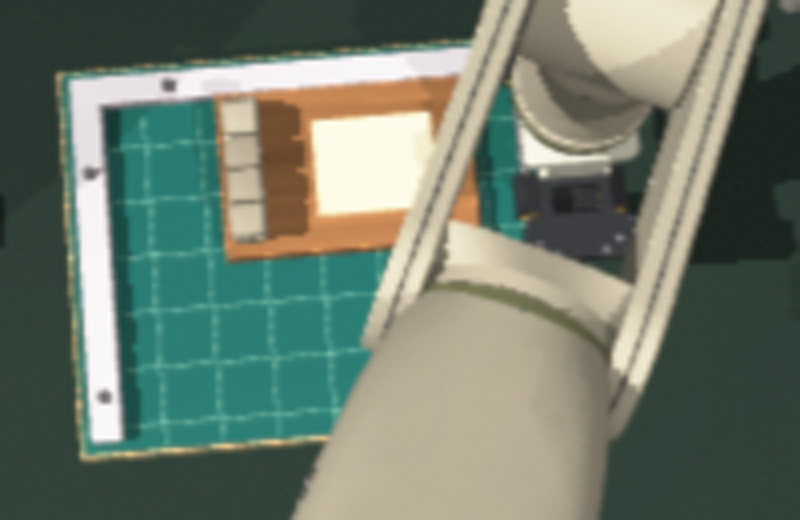

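The base is parallel to and on the long stop, and the gripper is past its bare end. I'll lower and push along jig +y.

```bash
python3 -m inch '[[[0,0,1.3,0,0,0,-0.3],[1,0,0,0,0,0,-0.3],[1,0,0,0,0,0,-0.3],[0.8,0,0,0,0,0,-0.3],[0.8,0,0,0,0,0,-0.3]]]' |grep -E "force|pos"
python3 -m inch '[[[0.8,0,0,0,0,0,-0.3],[0.8,0,0,0,0,0,-0.3],[0.8,0,0,0,0,0,-0.3],[0.8,0,0,0,0,0,-0.3],[0.8,0,0,0,0,0,-0.3]]]' |grep -E "force|pos"
python3 -m inch '[[[0.8,0,0,0,0,0,-0.3],[0.8,0,0,0,0,0,-0.3],[0.8,0,0,0,0,0,-0.3],[0.6,0,0,0,0,0,-0.3],[0,0,0,0,0,0,-0.3]]]' |grep -E "force|pos"
python3 st.py
```

```text
tool_pos: [0.6528, -0.1366, 0.0179]
force: [-0.1, -0.6, 0.2]
tool_pos: [0.6486, -0.0976, 0.018]
force: [-0.7, -3.4, 2.3]
tool_pos: [0.645, -0.0667, 0.0174]
force: [-0.0, 0.5, -0.1]
t 9.65 p [645.  -66.7  17.4] jig [ 46.1 -55.6] tooly yaw -83.89 tilt [-0.001  0.001] F [-0.   0.5 -0.1] open 0.060109911714310224
```

```bash
python3 -m inch '[[[0.3,0,0,0,0,0,-0.3],[0.3,0,0,0,0,0,-0.3],[0.3,0,0,0,0,0,-0.3],[0.3,0,0,0,0,0,-0.3],[0,0,0,0,0,0,-0.3]]]' |grep -E "force|pos"
python3 -m inch '[[[0.2,0,0,0,0,0,-0.3],[0,0,0,0,0,0,-0.3]]]' |grep -E "force|pos"
python3 -m inch '[[[0.2,0,0,0,0,0,-0.3],[0,0,0,0,0,0,-0.3]]]' |grep -E "force|pos"
python3 st.py
```

```text
tool_pos: [0.6437, -0.0556, 0.0174]
force: [-0.1, -0.2, -0.1]
tool_pos: [0.6438, -0.0539, 0.0176]
force: [-0.2, -0.2, 0.1]
tool_pos: [0.6436, -0.0521, 0.0177]
force: [-0.5, -1.0, -0.7]
t 10.55 p [643.6 -52.1  17.7] jig [ 46.3 -40.9] tooly yaw -83.94 tilt [0. 0.] F [-0.5 -1.  -0.7] open 0.0607972180481687
```

```bash
for i in 1; do python3 -m inch '[[[0.2,0,0,0,0,0,-0.3],[0,0,0,0,0,0,-0.3]]]' |grep -E "force|pos"; done
python3 -m inch '[[[0.2,0,0,0,0,0,-0.3],[0,0,0,0,0,0,-0.3]]]' |grep -E "force|pos"
python3 -m inch '[[[0.1,0,0,0,0,0,-0.3],[0,0,0,0,0,0,-0.3]]]' |grep -E "force|pos"
python3 -m inch '[[[0.1,0,0,0,0,0,-0.3],[0,0,0,0,0,0,-0.3]]]' |grep -E "force|pos"
python3 st.py
```

```text
tool_pos: [0.6434, -0.0501, 0.0177]
force: [-0.1, -0.4, -0.1]
tool_pos: [0.6434, -0.0492, 0.0178]
force: [1.6, -4.9, -0.8]
tool_pos: [0.6434, -0.0492, 0.0179]
force: [-0.8, -9.5, -1.1]
tool_pos: [0.6433, -0.0492, 0.018]
force: [0.9, -13.0, -0.1]
t 11.35 p [643.3 -49.2  18. ] jig [ 46.3 -37.9] tooly yaw -83.97 tilt [ 0.001 -0.004] F [  0.9 -13.   -0.1] open 0.06025537617103515
```

The base is home in y: force rises to 13 N without motion, and the TCP at jig -38 matches the expectation. I'll back off, go over the toad and check the base picture from there.

```bash
python3 -m inch '[[[-0.5,0,0,0,0,0,-0.3],[-2.5,0,0,0,0,0,-0.3],[0,0,-4,0,0,0,-0.3],[0,0,-5,0,0,0,-0.3],[0,0,-4,0,0,0,-0.3]]]' |grep -E "force|pos"
python3 -m inch '[[[4.65,-0.6,0,0,0,0,-0.3],[4.65,-0.6,0,0,0,0,-0.3],[4.65,-0.6,0,0,0,0,-0.3],[4.65,-0.6,0,0,0,0,-0.3],[4.65,-0.6,0,0,0,0,-0.3]]]' >/dev/null
python3 -m inch '[[[4.65,-0.6,0,0,0,0,-0.3],[4.65,-0.6,0,0,0,0,-0.3],[4.65,-0.6,0,0,0,0,-0.3],[4.65,-0.6,0,0,0,0,-0.3],[4.65,-0.6,0,0,0,0,-0.3]]]' |grep -E "force|pos"
python3 -m inch '[[[0,0,0,0,0,-8.4,-0.3],[0,0,0,0,0,-8.4,-0.3],[0,0,0,0,0,-8.4,-0.3],[0,0,0,0,0,-8.4,-0.3],[0,0,0,0,0,-8.4,-0.3]]]' >/dev/null
python3 -m inch '[[[0,0,0,0,0,-8.4,-1],[0,0,0,0,0,-8.4,-1],[0,0,0,0,0,-8.4,-1],[0,0,0,0,0,-8.4,-1],[0,0,0,0,0,-8.4,-1]]]' >/dev/null
python3 -m inch '[[[0,0,0,0,0,0,-1],[0,0,0,0,0,0,-1]]]' >/dev/null
python3 st.py
python3 - <<'E'
from meas import *
c=cam(); crop(c,130,175,400,305,2.95,"c5.png"); cream,white,wood,red=masks(c)
print("patch",rect(c,blob(cream,(320,220)),.030)); w=blob(white,(262,240)); print("stops",rect(c,w,.027))
a=np.radians(6);J=np.array([[np.cos(a),-np.sin(a)],[np.sin(a),np.cos(a)]])
print("expected patch", np.array([593.3,-16.3])+J@[50,40])
E
```

```text
tool_pos: [0.6464, -0.0759, 0.15]
force: [1.3, -0.7, 0.2]
tool_pos: [0.5364, 0.3822, 0.1478]
force: [1.0, 0.7, 0.8]
t 14.05 p [537.2 380.2 147.6] jig [-14.4 400.2] tooly yaw -0.19 tilt [-0.  0.] F [-0.3  0.5 -0.3] open 0.09312403809192017
patch [658.4  30.5  28.8  85.4   6.2]
stops [491.8 133.2  90.5  22.7   5.8]
expected patch [638.84495624  28.70729898]
```

View pics/c5.png

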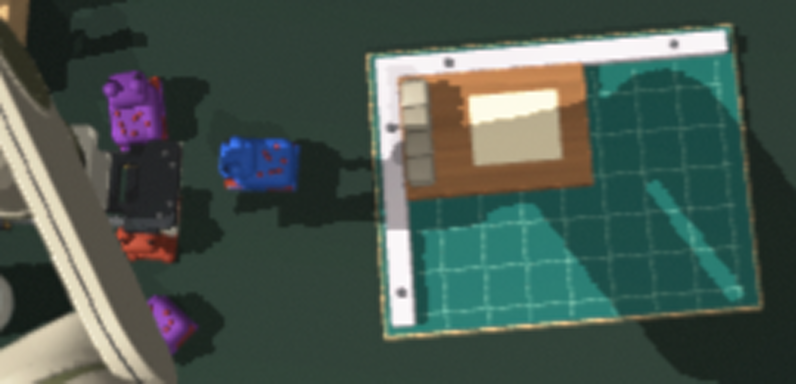

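The base looks flush on both stops, and the lit part of the patch agrees with the expected centre (639,29). Now I descend on the red toad.

```bash
python3 -m inch '[[[0,-0.3,4,0,0,0,-1],[0,0,4,0,0,0,-1],[0,0,3,0,0,0,-1],[0,0,2,0,0,0,-1],[0,0,1,0,0,0,-1]]]' |grep -E "force|pos"
python3 -m inch '[[[0,0,0,0,0,0,-1],[0,0,0,0,0,0,-1]]]' >/dev/null
python3 st.py
python3 - <<'E'
from h import *
c=cam("scene"); crop(c,380,150,500,260,5,"c6.png")
E
```

```text
tool_pos: [0.5357, 0.3761, 0.0047]
force: [-0.6, 0.2, 0.3]
t 14.8 p [538.1 377.5   8.8] jig [-13.7 397.4] tooly yaw 0.0 tilt [0.001 0.001] F [ 0.5 -0.3  0.3] open 0.09291527472127263
```

View pics/c6.png

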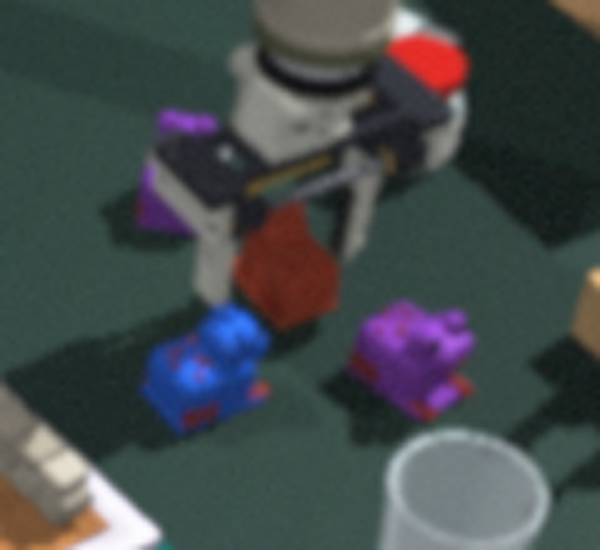

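The fingers stand either side of the red toad at (290,265) in the crop, clear of the blue and purple ones. I close gently.

```bash
python3 -m inch '[[[0,0,0.2,0,0,0,-0.5],[0,0,0,0,0,0,0],[0,0,0,0,0,0,0.3],[0,0,0,0,0,0,0.3],[0,0,0,0,0,0,0.3]]]' 20 |grep -E "force|pos|open"
python3 -m inch '[[[0,0,0,0,0,0,0.3],[0,0,0,0,0,0,0.3],[0,0,0,0,0,0,0.3]]]' |grep -E "force|pos|open"
python3 st.py
```

```text
tool_pos: [0.5375, 0.377, 0.0058]
force: [-0.3, -1.3, -0.0]
opening: 0.0578
tool_pos: [0.5374, 0.3771, 0.0057]
force: [-0.0, 1.1, -0.7]
opening: 0.0458
t 15.65 p [537.4 377.1   5.7] jig [-14.5 397.1] tooly yaw 0.06 tilt [-0.  0.] F [-0.   1.1 -0.7] open 0.04582786102357895
```

Gripped: the opening is 45.8 mm, matching the toad's 46 mm. I lift, turn and carry it over the patch.

```bash
python3 -m inch '[[[0,0,-1,0,0,0,0.3],[0,0,-3,0,0,0,0.3],[0,0,-4,0,0,0,0.3],[0,0,-4,0,0,0,0.3],[0,0,-3,0,0,0,0.3]]]' |grep -E "force|pos|open"
python3 -m inch '[[[0,0,0,0,0,8.4,0.3],[0,0,0,0,0,8.4,0.3],[0,0,0,0,0,8.4,0.3],[0,0,0,0,0,8.4,0.3],[0,0,0,0,0,8.4,0.3]]]' >/dev/null
python3 -m inch '[[[0,0,0,0,0,8.4,0.3],[0,0,0,0,0,8.4,0.3],[0,0,0,0,0,8.4,0.3],[0,0,0,0,0,8.4,0.3],[0,0,0,0,0,8.4,0.3]]]' |grep -E "force|pos|open"
python3 -m inch '[[[-2,0.4,0,0,0,0,0.3],[-4,0.7,0,0,0,0,0.3],[-4,0.7,0,0,0,0,0.3],[-4,0.7,0,0,0,0,0.3],[-4,0.7,0,0,0,0,0.3]]]' >/dev/null
python3 -m inch '[[[-4,0.7,0,0,0,0,0.3],[-4,0.7,0,0,0,0,0.3],[-4,0.7,0,0,0,0,0.3],[-4,0.7,0,0,0,0,0.3],[-1.7,0.4,0,0,0,0,0.3]]]' >/dev/null
python3 -m inch '[[[0,0,0,0,0,0,0.3],[0,0,0,0,0,0,0.3]]]' |grep -E "force|pos|open"
python3 st.py
```

```text
tool_pos: [0.5379, 0.3771, 0.159]
force: [0.2, -0.2, -3.5]
opening: 0.046
tool_pos: [0.5371, 0.3767, 0.1557]
force: [-0.2, -1.2, -1.9]
opening: 0.046
tool_pos: [0.6384, 0.0291, 0.1556]
force: [0.1, -0.7, -2.1]
opening: 0.0456
t 18.35 p [638.4  29.1 155.6] jig [49.6 40.5] tooly yaw -83.98 tilt [-0.001  0.001] F [ 0.1 -0.7 -2.1] open 0.04564406281664429
```

```bash
python3 -m inch '[[[0,0,3,0,0,0,0.3],[0,0,3,0,0,0,0.3],[0,0,3,0,0,0,0.3],[0,0,1.5,0,0,0,0.3],[0,0,0.8,0,0,0,0.3]]]' |grep -E "force|pos|open"
python3 -m inch '[[[0,0,0.2,0,0,0,0.3],[0,0,0.1,0,0,0,0.3],[0,0,0,0,0,0,0.3]]]' |grep -E "force|pos|open"
python3 st.py
python3 - <<'E'
from h import *
c=cam("scene"); crop(c,260,180,420,300,5,"c7.png")
E
```

```text
tool_pos: [0.6372, 0.0302, 0.0408]
force: [0.2, -0.2, -2.4]
opening: 0.0461
tool_pos: [0.6399, 0.0288, 0.0413]
force: [0.7, -0.6, -3.1]
opening: 0.046
t 19.15 p [639.9  28.8  41.3] jig [51.1 40. ] tooly yaw -83.93 tilt [ 0.003 -0.   ] F [ 0.7 -0.6 -3.1] open 0.046021732989401994
```

View pics/c7.png

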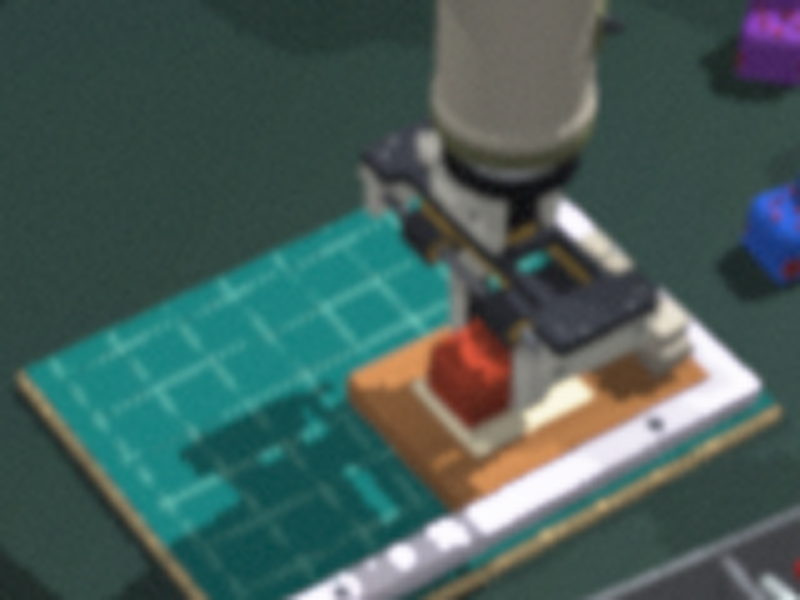

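The toad hovers over the cream patch with its sides parallel to it. I lower it by feel.

```bash
python3 -m inch '[[[0,0,0.2,0,0,0,0.3],[0,0,0.1,0,0,0,0.3],[0,0,0,0,0,0,0.3],[0,0,0,0,0,0,0.3]]]' |grep -E "force|pos|open"
python3 -m inch '[[[0,0,0.1,0,0,0,0.3],[0,0,0,0,0,0,0.3]]]' |grep -E "force|pos"
python3 -m inch '[[[0,0,0.1,0,0,0,0.3],[0,0,0,0,0,0,0.3]]]' |grep -E "force|pos"
python3 st.py
```

```text
tool_pos: [0.6387, 0.0287, 0.0366]
force: [1.0, 0.1, -3.3]
opening: 0.046
tool_pos: [0.6388, 0.0287, 0.0356]
force: [0.2, -0.5, -2.6]
tool_pos: [0.6388, 0.0287, 0.0356]
force: [-4.0, -0.0, 4.5]
t 20.0 p [638.8  28.7  35.6] jig [50. 40.] tooly yaw -83.94 tilt [ 0. -0.] F [-4.  -0.   4.5] open 0.04577018837505891
```

Seated: contact at exactly the expected height. I release and rise.

```bash
python3 -m inch '[[[0,0,0,0,0,0,-0.05],[0,0,0,0,0,0,-0.2],[0,0,0,0,0,0,-0.4],[0,0,0,0,0,0,-0.6],[0,0,0,0,0,0,-0.6]]]' |grep -E "force|pos|open"
python3 -m inch '[[[0,0,-1,0,0,0,-0.6],[0,0,-3,0,0,0,-0.6],[0,0,-5,0,0,0,-0.6],[0,0,-5,0,0,0,-0.6],[0,0,-2,0,0,0,-0.6]]]' |grep -E "force|pos|open"
python3 -m inch '[[[-4,-1.8,0,0,0,0,-0.6],[-4,-1.8,0,0,0,0,-0.6],[-4,-1.8,0,0,0,0,-0.6],[-4,-1.8,0,0,0,0,-0.6],[-4,-1.8,0,0,0,0,-0.6]]]' |grep -E "force|pos|open"
python3 -m inch '[[[0,0,0,0,0,0,-0.6],[0,0,0,0,0,0,-0.6]]]' >/dev/null; python3 st.py
python3 - <<'E'
from meas import *
c=cam(); crop(c,240,175,400,305,4.6,"c8.png"); cream,white,wood,red=masks(c)
r=blob(red&(np.arange(640)[None]>250)&(np.arange(640)[None]<390)&(cv2.cvtColor(c["image"],cv2.COLOR_BGR2HSV)[...,1]>175),(308,215)); print("toad",rect(c,r,.05),rect(c,r,.068))
u=p2w(c,outline(blob(cream|wood|r,(310,220))),.03)*1000; (x,y),wh,a=cv2.minAreaRect(u.astype(np.float32)); print("base",x,y,wh,a,"expect",636.8,48.6)
E
```

```text
tool_pos: [0.6387, 0.0288, 0.0346]
force: [0.2, 0.1, -0.4]
opening: 0.0729
tool_pos: [0.6414, 0.0287, 0.2024]
force: [1.3, 0.4, -0.0]
opening: 0.0744
tool_pos: [0.5697, -0.1812, 0.1957]
force: [0.1, -0.2, -0.4]
opening: 0.0742
t 21.7 p [ 570.2 -180.5  195.5] jig [ -40.2 -160.9] tooly yaw -84.08 tilt [0.001 0.   ] F [0.3 1.1 0.2] open 0.07461626117278881
toad [635.9  21.1  46.1  59.    6.7] [632.   20.5  45.5  58.3   6.7]
base 634.6449584960938 45.89895248413086 (122.97964477539062, 179.7135009765625) 6.151739597320557 expect 636.8 48.6
```

View pics/c8.png

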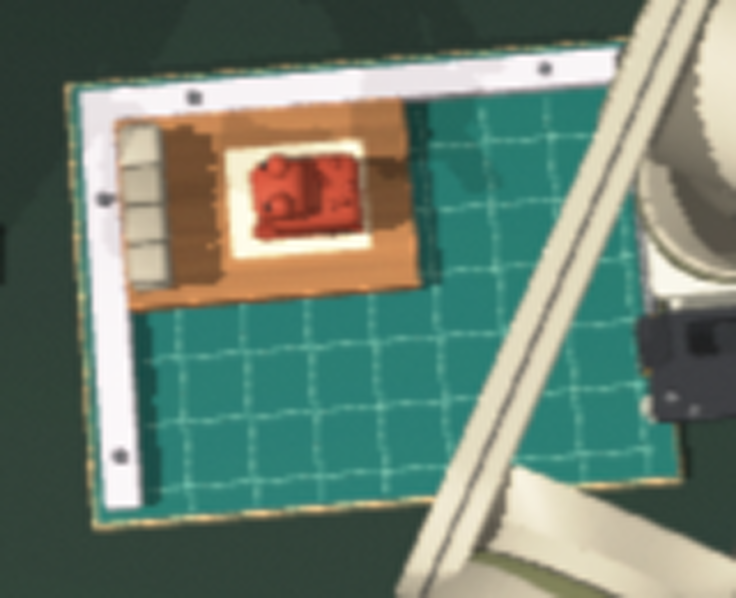

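The base sits flush on both stops. The toad stands upright in line with the patch, but maybe 5 mm towards the bare end (toad 250-362, patch 228-368 in the crop). I'll take one closer numeric check of that offset.

Run:
```python
from meas import *
c=cam(); hsv=cv2.cvtColor(c["image"],cv2.COLOR_BGR2HSV).astype(int)
a=np.radians(6.05);J=np.array([[np.cos(a),-np.sin(a)],[np.sin(a),np.cos(a)]])
print(hsv[210:222:3,290:326:2,0]); 
H,S,V=hsv[...,0],hsv[...,1],hsv[...,2]
roi=np.zeros(H.shape,bool); roi[200:235,284:325]=1
t=blob(roi&((H<8)|(H>172))&(S>90),(307,217))
k={z:((p2w(c,outline(t),z)*1000-[593.3,-16.3])@J) for z in(.03,.068)}
for z in k: print("toad jig min/max",z,k[z].min(0).round(1),k[z].max(0).round(1))
p=roi|False; p[198:236,284:325]=1
q=cv2.convexHull(np.argwhere(p&(V>150)&(S<70))[:,::-1].astype(np.float32)).reshape(-1,2)
q=(p2w(c,q,.03)*1000-[593.3,-16.3])@J; print("patch jig",q.min(0).round(1),q.max(0).round(1),"spot expected 50,40")
```

```text
[[24 24 23 14  5  5  5  5  5  5  5  4  5  5 13 14 13 13]
 [23 24  9  5  5  5  5  5  5  5  5  5  5  5 12 14 14 14]
 [23 24 13  5  5  5  5  5  5  5  5  5  5  5  9 13 13 13]
 [24 26 20  5  5  5  5  5  5  5  5  5  5  5  9 14 13 14]]
toad jig min/max 0.03 [25.2  0.2] [77.  66.6]
toad jig min/max 0.068 [17.7  0.7] [68.  65.3]
patch jig [18.6  0.9] [114.6  95.5] spot expected 50,40
```

All estimates put the toad about 3–7 mm off the patch centre towards the bare end (limit 12 mm). It is upright, its yaw is within 1° of the base's, and the base is flush. A regrasp risks more than it gains, so I hand in.

```bash
python3 -c "
from plant import robot
print(robot.close_job())"
```

```text
the job is handed in; nothing more can be done
None
```

I slid the base home against both stops, set the red toad down on the cream patch and handed the job in at about 22 s of the 72 s allowed. The hand-in reports no verdict.

- **Base:** I pushed it along the board with both fingertips, first against the long stop, where the force rose to about 15 N. Then I pushed it against the short stop, where it reached about 13 N with no further motion. The last picture shows it flush on both stops, at a yaw of about 6.2° against the jig's 6°. A rough outline fit put the base centre 2–3 mm from the expected home position. I trusted the contact forces and the visible flush edges over that fit.
- **Toad:** I gripped it at a 46 mm opening, lowered it until it touched at the expected height, and only then released it. It stands upright, in line with the patch to within about 1°.
- **Toad off centre:** It is not exactly in the middle. It sits towards the bare end: about 6–7 mm off by the top camera, about 3 mm by a rough reading from the scene camera. The limit is 12 mm, so I left it rather than risk a regrasp.
- **Bystanders:** I went nowhere near the owl or the brush and passed well clear of the jar. I did not measure their positions again at the end.

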